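# Change over the reagent bottles in the staining line

## Task

Set up the staining line for the next run: clear the spent black dropper bottle and the spent white screw-cap bottle out of the stands and stand both in the white return tray, and stand each of the blue, yellow and grey dropper bottles in the stand of its own colour. All five bottles must finish upright on the floor of their stand or tray; do not knock any over, and leave the slide box where it lies.

Things in the scene. Friction and masses are not known exactly. Their poses are not given: they have to be found in the camera images.
- dropper_blue: Loose dropper bottle with a light blue dropper tip over a black collar. Its origin is the centre of its underside, z up; it is round about z. Body 23 mm across up to 60 mm height; 90 mm tall in all; the dropper above the body counts as solid 18 mm across, from 60 to 90 mm height. About 20 g. Starts standing upright on the bare worktop to the right of the robot, away from the stands.
- dropper_yellow: Loose dropper bottle with a yellow dropper tip over a black collar. Its origin is the centre of its underside, z up; it is round about z. Body 23 mm across up to 60 mm height; 90 mm tall in all; the dropper above the body counts as solid 18 mm across, from 60 to 90 mm height. About 20 g. Starts standing upright on the bare worktop to the right of the robot, away from the stands.
- dropper_grey: Loose dropper bottle with a grey dropper tip over a black collar. Its origin is the centre of its underside, z up; it is round about z. Body 23 mm across up to 60 mm height; 90 mm tall in all; the dropper above the body counts as solid 18 mm across, from 60 to 90 mm height. About 20 g. Starts standing upright on the bare worktop to the right of the robot, away from the stands.
- spent_black: Loose spent dropper bottle with a black dropper tip and black collar. Its origin is the centre of its underside, z up; it is round about z. Body 23 mm across up to 60 mm height; 90 mm tall in all; the dropper above the body counts as solid 18 mm across, from 60 to 90 mm height. About 20 g. Starts standing upright, roughly centred, in one of the three stands (any of them).
- spent_white: Loose spent bottle, all white, with a white screw cap and no dropper. Its origin is the centre of its underside, z up; it is round about z. Body 23 mm across up to 60 mm height; 70 mm tall in all, the cap 18 mm across from 60 to 70 mm height. About 20 g. Starts standing upright, roughly centred, in one of the three stands (any of them).
- stand_blue: Fixed round bottle stand: a white dish (50 mm outer diameter, rim 14 mm above the worktop, 42 mm inner diameter, inner floor 5 mm above the worktop) on a light blue flange of 66 mm diameter, 4 mm high. Origin at its centre on the worktop, z up.
- stand_yellow: Fixed round bottle stand: a white dish (50 mm outer diameter, rim 14 mm above the worktop, 42 mm inner diameter, inner floor 5 mm above the worktop) on a yellow flange of 66 mm diameter, 4 mm high. Origin at its centre on the worktop, z up.
- stand_grey: Fixed round bottle stand: a white dish (50 mm outer diameter, rim 14 mm above the worktop, 42 mm inner diameter, inner floor 5 mm above the worktop) on a grey flange of 66 mm diameter, 4 mm high. Origin at its centre on the worktop, z up.
- return_tray: Fixed white open tray behind the stands, 90 x 150 mm (its x, y), walls and floor 4 mm thick, rim 25 mm above the worktop (inside 82 x 142 mm, inner floor at 4 mm). Origin at its centre on the worktop; z up. Beware: a row of upright ring binders, 320 mm high, stands 70 mm or more to its left, behind the left stands, and a 140 mm high tissue box behind it.
- slide_box: Loose card box of glass slides with a green stripe, 57 x 83 x 31 mm (x, y, z), about 110 g, lying among the dropper bottles on the right; to be left alone. Origin at the centre of its underside.
- microscope: Obstacle, fixed, always in the same place: white microscope standing between the stands (to its left) and the waiting bottles (to its right). Origin at the centre of its foot on the worktop; foot about 150 mm wide; the eyepieces reach 440 mm above the worktop and up to 110 mm towards the robot from the origin. The worktop in front of it, nearer the robot, is free to pass over.

How it is judged:
At the end, for the whole second after the job is handed in: Each coloured dropper bottle in its own colour's stand, within 12 mm of its centre, underside 2-9 mm above the worktop; black and white bottles in the tray, within 36 mm (its x) and 66 mm (its y) of its centre, underside 1-9 mm up; all upright within 0.1 rad, released, at rest (x of spent_white in the frame of return_tray between -0.036 and 0.036 m and y of spent_white in the frame of return_tray between -0.066 and 0.066 m and z of spent_white in the frame of return_tray between 0.001 and 0.009 m and angle between each of spent_white, spent_black, dropper_blue, dropper_yellow, dropper_grey's own z axis and vertical below 0.1 rad and linear speed of each of spent_white, spent_black, dropper_blue, dropper_yellow, dropper_grey below 0.02 m/s and x of spent_black in the frame of return_tray between -0.036 and 0.036 m and y of spent_black in the frame of return_tray between -0.066 and 0.066 m and z of spent_black in the frame of return_tray between 0.001 and 0.009 m and horizontal distance between dropper_blue and stand_blue below 0.012 m and z of dropper_blue in the frame of stand_blue between 0.002 and 0.009 m and horizontal distance between dropper_yellow and stand_yellow below 0.012 m and z of dropper_yellow in the frame of stand_yellow between 0.002 and 0.009 m and horizontal distance between dropper_grey and stand_grey below 0.012 m and z of dropper_grey in the frame of stand_grey between 0.002 and 0.009 m); the robot touches nothing.
It fails at once if the slide box is shifted more than 20 mm (distance of slide_box from where it was at the start of the episode above 0.02 m).
It fails at once if a bottle is knocked over (tilted beyond 1 rad) (angle between any of spent_white, spent_black, dropper_blue, dropper_yellow, dropper_grey's own z axis and vertical above 1 rad).
It also fails if it takes over 128 s, if anything falls off the work surface, if the arm or the gripper's body presses on something with over 40 N, if the wrist force passes 120 N, or if a joint passes its speed limit or range.

## Robot

A 6-joint arm with a two-finger parallel gripper is mounted at the origin on a cart in front of the work surface, level with it; the furniture and walls round the work are solid. World frame = base frame: x ahead of the robot, y to its left, z up, the work surface at z = 0. Lengths are in m, angles in rad, forces in N, time in s.
With the tool pointing down it reaches from about 0.225 to 0.875 m from the base axis. Payload 3.4 kg.
Tool frame: the origin (TCP) lies at the very end of the fingers, on their centre line; the grasp point (between the pads) lies 19 mm behind it; z points along the fingers, y is the line along which they close (so a half turn about z gives the same grasp; the last joint's range is limited). The gripper opens to 85 mm and grips with 20 to 120 N. Pads are 22 mm wide; open, the fingers measure 114 mm over their backs; the gripper's body (76 mm by 85 mm) begins 54 mm behind the grasp point. The pads swing forward as they close: fully open they stand 13 mm farther back than shut.
Start: joints at [-1.424, 0.276, 1.505, -0, 1.361, -0.121], TCP at [0.152, -0.555, 0.231] pointing down, gripper open.
Joint ranges: [-2.89, 2.89], [-0.75, 2.08], [0.22, 2.7], [-1.18, 4.32], [0.11, 2.71], [-2.7, 2.7]. Speed limits (rad/s): [2.57, 2.57, 3.14, 3.14, 3.14, 3.14].

## Interface

Orientations are given as a unit quaternion [w, x, y, z].
In Python, from rig import manip, eyes gives the robot as it stands.
- The arm moves only by the tool servo_tool, never from a script. Its argument "series" is text: rows parted by semicolons, each of 7 numbers parted by spaces: the shift along the tool's x, y, z in m, then the turn, a rotation vector about the tool's x, y, z in degrees, then the closure, from 0 (fully open) to 1 (shut). In form: dx dy dz ax ay az fingers; .... A call has 1 to 5 rows; each row is the pose to reach, as a shift and turn from the pose commanded when the call began, along the tool's axes at that moment; what a row does not reach only later rows make up. A row lasts 1/10 s, in which the tool goes at most 50 mm and 8.59 degrees, less where a joint would pass 70% of its speed; a pose out of reach is approached as far as the arm can. A call with a gripper value outside its range is refused whole. The fingers move at their own pace and stop on an object; "squeeze" is the grip in N (left out, the last holds). Time passes only in rows, so rows that repeat a pose let the fingers close. It gives the time, the measured TCP pose, the force, the opening and the grip force at its end, in the units of the state.
- manip.get_state(): the state, without advancing time (a new reading comes with each control period).
- eyes.get_image(name): name is "scene" or "top"; returns the picture (384x512x3 uint8, red, green, blue); there is no depth.
- eyes.camera_info(name): a dict with "fx", "fy", "cx", "cy" (pixels), "eye" and "orientation" of the camera in the world. Camera axes: x right, y down, z forward; pixel columns grow to the right and rows downward; lengths in m; the calibration is good to about 2 mm. A picture is of the moment at which its call begins. camera_info takes no time and is no camera call.
- manip.sign_off(): hands the job in; it is judged then, once.
The state is a dict: "clock": time; "qpos": joint angles; "qd": joint speeds; "effort": joint torques, N m; "position": TCP position; "ee_rot": TCP orientation; "contact_force": force on the tool from outside, world axes, zero at the start; "moment": the same for the moment, N m; "width": finger opening in m; "gripper_force": force on a finger pad.
Only numpy, scipy, OpenCV 4.12 (cv2) and the standard library are available. Lean on these libraries where they do the work, as an engineer would, in place of code of your own. Each camera call takes 0.05 s, during which the arm holds its last target. There are 200 camera calls.

## Working session

There is one attempt and no reset: what is moved stays moved. The work goes in short steps, Python scripts to look and compute and a tool call to move; the robot and the scene stay as the last step left them, time stands still between calls to the robot, and variables do not carry over. Pictures are saved under pics/ and viewed, at most 14 in all, crops included, and the job is handed in when it is done.

Besides the shell and the picture viewer there is one more tool, called after "Emit:" by a JSON object that holds its "method" and its "body". servo_tool: Moves the arm, as the interface text tells. Its arguments: {"type":"object","properties":{"series":{"type":"string"},"squeeze":{"type":"number"}},"required":["series"]}

```bash
mkdir -p pics
python3 - <<'E'
from rig import manip, eyes
import cv2, json
for n in("scene","top"):
    im=eyes.get_image(n); cv2.imwrite(f"pics/{n}0.png",im[:,:,::-1]); print(n,eyes.camera_info(n))
s=manip.get_state(); print(s)
E
```

```text
scene {'fx': 354.0898942832234, 'fy': 354.0898942832234, 'cx': 255.32163488023625, 'cy': 198.06843770852552, 'eye': array([-0.28344198, -0.45382424,  0.55185139]), 'orientation': array([-0.44002505,  0.74584078, -0.43495742,  0.2468026 ])}
top {'fx': 429.20527985852834, 'fy': 429.20527985852834, 'cx': 255.10819921571874, 'cy': 189.0923259452916, 'eye': array([ 0.22753591, -0.01140271,  1.25409059]), 'orientation': array([-0.08310729,  0.71907336, -0.68534806,  0.07952811])}
{'clock': 0.1, 'qpos': array([-1.42398118e+00,  2.76511376e-01,  1.50602364e+00,  1.08888777e-05,
        1.36072207e+00, -1.21019248e-01]), 'qd': array([ 1.09854315e-03, -1.63794554e-03, -3.99046889e-03, -1.19980075e-04,
        6.33937514e-04,  8.63946226e-05]), 'effort': array([ 1.25068527e-03, -4.17701161e+01, -2.46405262e+01, -1.60723522e-05,
        5.86381575e-03,  8.52701163e-06]), 'position': array([ 0.15208604, -0.55401577,  0.23053103]), 'ee_rot': array([-8.32215663e-04,  9.91046294e-01,  1.33516108e-01, -5.41023073e-06]), 'contact_force': array([ 0.00260021,  0.16800995, -0.06021308]), 'moment': array([ 0.05878713, -0.03103591, -0.02673612]), 'gripper_force': 0.0, 'width': 0.08547633381920283}
```

View pics/scene0.png

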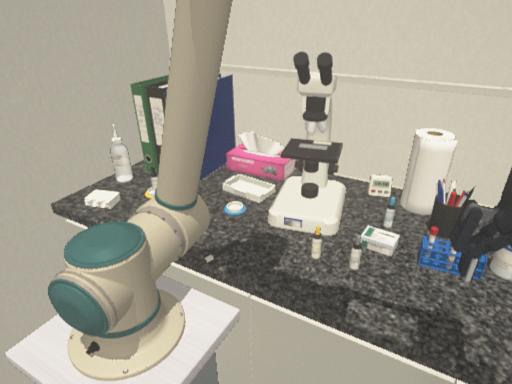

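View pics/top0.png

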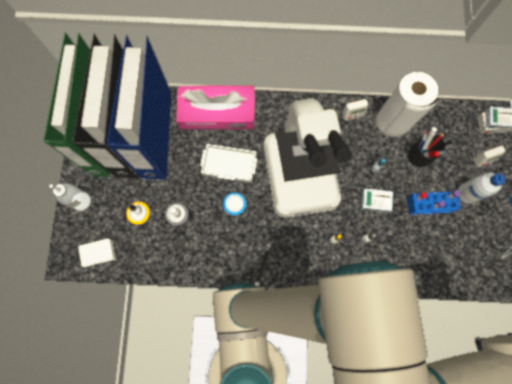

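The top view shows the yellow stand (138,213) with black in it, the grey stand (176,213) with white, the blue stand (234,203) empty and the tray at (229,162). The waiting bottles are near (380,162), (338,237) and (366,238). The slide box is at (378,199). Next I'll zoom in.

```bash
cat > h.py <<'E'
import numpy as np, cv2
from rig import manip, eyes
from scipy.spatial.transform import Rotation as R
def cam(n):
    c=eyes.camera_info(n); q=c["orientation"]; return c,R.from_quat([q[1],q[2],q[3],q[0]]).as_matrix()
def ray(n,u,v):
    c,M=cam(n); return c["eye"],M@np.array([(u-c["cx"])/c["fx"],(v-c["cy"])/c["fy"],1])
def onz(n,u,v,z):
    e,d=ray(n,u,v); return e+d*(z-e[2])/d[2]
def proj(n,p):
    c,M=cam(n); q=M.T@(np.asarray(p)-c["eye"]); return np.array([c["fx"]*q[0]/q[2]+c["cx"],c["fy"]*q[1]/q[2]+c["cy"]])
def tri(a,b):
    (e,d),(f,g)=ray("scene",*a),ray("top",*b)
    s=np.linalg.lstsq(np.c_[d,-g],f-e,rcond=None)[0]; p,q=e+s[0]*d,f+s[1]*g
    return (p+q)/2,np.linalg.norm(p-q)
E
python3 - <<'E'
import cv2
t=cv2.imread("pics/top0.png"); s=cv2.imread("pics/scene0.png")
a=cv2.resize(t[140:240,110:260],None,fx=5,fy=5,interpolation=cv2.INTER_CUBIC)
b=cv2.resize(t[150:250,320:400],None,fx=5,fy=5,interpolation=cv2.INTER_CUBIC)
c=cv2.resize(s[185:280,290:410],None,fx=6,fy=6,interpolation=cv2.INTER_CUBIC)
cv2.imwrite("pics/a.png",a);cv2.imwrite("pics/b.png",b);cv2.imwrite("pics/c.png",c)
E
```

```text
(no output)
```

View pics/a.png

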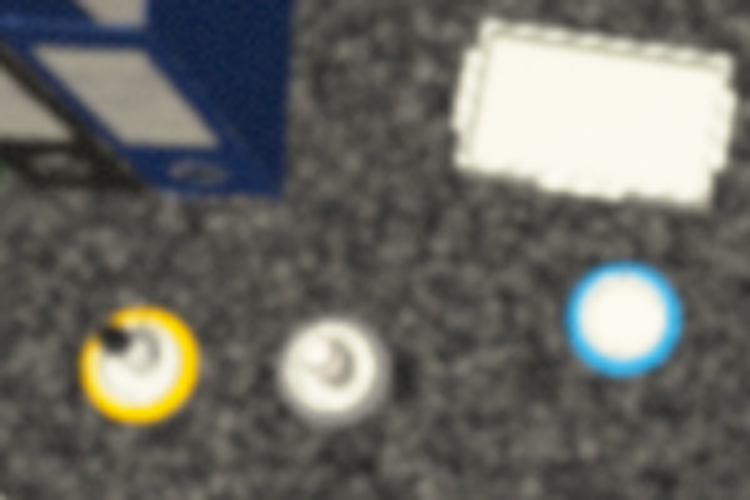

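View pics/b.png

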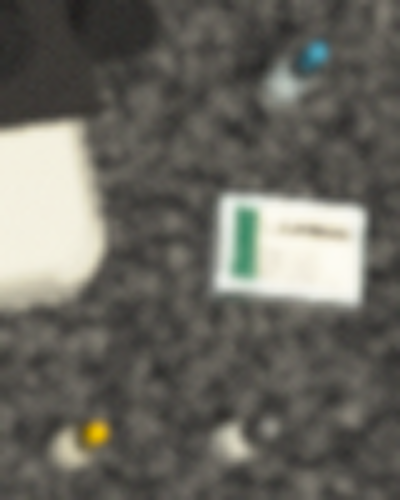

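View pics/c.png

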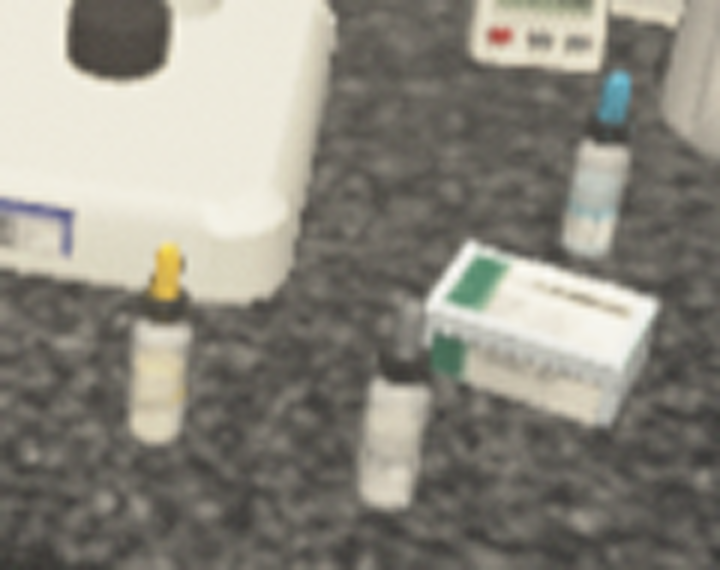

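The bottles are clear. Tips in the top view are blue (383.4,160.4), yellow (339.2,236.6) and grey (374,235.6). In the scene view they are at (392.8,200.8), (318,230) and (358.3,239.2).

Run:
```python
from h import *
np.set_printoptions(precision=4,suppress=True)
T=cv2.imread("pics/top0.png"); S=cv2.imread("pics/scene0.png")
P={"blue":((392.8,200.8),(383.4,160.4),(389,225.8)),"yellow":((318,230),(339.2,236.6),(315.8,257)),"grey":((358.3,239.2),(374,235.6),(354.7,268)) }
for k,(a,b,c) in P.items():
    print(k,"tri",*tri(a,b),"top@80",onz("top",*b,80e-3),"scene@80",onz("scene",*a,80e-3),"base",onz("scene",*c,0))
# body centroids in top
for k,(u,v) in {"blue":(283/5+320,90/5+150),"yellow":(70/5+320,448/5+150),"grey":(233/5+320,442/5+150)}.items(): print(k,"body@35",onz("top",u,v,.035))
hsv=cv2.cvtColor(T,cv2.COLOR_BGR2HSV)
for k,lo,hi,box in(("blue",(95,120,120),(110,255,255),(215,185,255,225)),("yellow",(20,120,120),(35,255,255),(118,193,158,233))):
    x0,y0,x1,y1=box; m=np.zeros(T.shape[:2],np.uint8); m[y0:y1,x0:x1]=cv2.inRange(hsv,lo,hi)[y0:y1,x0:x1]
    c=np.vstack(cv2.findContours(m,0,2)[0]); (u,v),ax,_=cv2.fitEllipse(cv2.convexHull(c)); print(k,u,v,ax,onz("top",u,v,.004))
m=np.zeros(T.shape[:2],np.uint8); g=cv2.cvtColor(T,cv2.COLOR_BGR2GRAY); 
m[190:235,162:190]=(g[190:235,162:190]>105)*255
n,l,st,_=cv2.connectedComponentsWithStats(m); i=1+st[1:,4].argmax(); m=(l==i).astype(np.uint8)
c=cv2.findContours(m,0,2)[0][0];(u,v),ax,_=cv2.fitEllipse(cv2.convexHull(c)); print("grey",u,v,ax,onz("top",u,v,.006),"manual",onz("top",333/5+110,371/5+140,.006))
m=np.zeros(T.shape[:2],np.uint8); m[140:186,195:262]=(g[140:186,195:262]>150)*255
c=max(cv2.findContours(m,0,2)[0],key=cv2.contourArea); r=cv2.minAreaRect(c);print("tray",r,[onz("top",*p,.02)[:2] for p in cv2.boxPoints(r)],onz("top",*r[0],.025))
# slide box top corners
print("box",[onz("top",320+a/5,150+b/5,.031)[:2] for a,b in((218,195),(366,208),(360,303),(213,288))])
print("black tip@85",onz("top",110+115/5,140+338/5,.085),"white cap@75",onz("top",110+320/5,140+357/5,.075))
```

```text
blue tri [ 0.6039 -0.3584  0.0788] 0.004940292018219788 top@80 [ 0.6045 -0.3605  0.08  ] scene@80 [ 0.5993 -0.3567  0.08  ] base [ 0.6018 -0.3596  0.    ]
yellow tri [ 0.3798 -0.234   0.0787] 0.003174219310260713 top@80 [ 0.3804 -0.2352  0.08  ] scene@80 [ 0.3768 -0.2334  0.08  ] base [ 0.3774 -0.2336  0.    ]
grey tri [ 0.3865 -0.3276  0.0811] 0.0052806890398734 top@80 [ 0.3877 -0.3305  0.08  ] scene@80 [ 0.386  -0.3252  0.08  ] base [ 0.3833 -0.3278  0.    ]
blue body@35 [ 0.5945 -0.3534  0.035 ]
yellow body@35 [ 0.377 -0.229  0.035]
grey body@35 [ 0.3849 -0.3216  0.035 ]
blue 234.3232421875 203.33709716796875 (22.764394760131836, 23.317792892456055) [0.4743 0.0616 0.004 ]
yellow 137.5624237060547 212.62252807617188 (23.371816635131836, 24.886070251464844) [0.4327 0.3454 0.004 ]
grey 176.130126953125 213.6158447265625 (22.917383193969727, 23.067699432373047) [0.4349 0.231  0.006 ] manual [0.4332 0.2295 0.006 ]
tray ((228.24996948242188, 162.75), (55.86143493652344, 32.526912689208984), 8.130102157592773) [array([0.5521, 0.1729]), array([0.6536, 0.1669]), array([ 0.6365, -0.0017]), array([0.5358, 0.0073])] [0.5926 0.0858 0.025 ]
box [array([ 0.5299, -0.3154]), array([ 0.5262, -0.4018]), array([ 0.4695, -0.3969]), array([ 0.4743, -0.312 ])]
black tip@85 [0.4328 0.3365 0.085 ] white cap@75 [0.4294 0.2241 0.075 ]
```

Ray gaps are 3–5 mm and tip heights come out at about 80 mm, as they should. The blue stand is empty, so I'll take the blue bottle first. That starts with squaring the tool to the world axes on the way.

Emit:
{"method": "servo_tool", "body": {"series": "0.048 -0.007 0 0 0 4 0; 0.096 -0.014 0 0 0 8 0; 0.144 -0.021 0 0 0 12 0; 0.192 -0.028 0 0 0 15.3 0; 0.240 -0.035 0 0 0 15.3 0", "squeeze": 25}}

```text
clock: 0.6
position: [0.3757, -0.4561, 0.2309]
ee_rot: [-0.0, 1.0, -0.0, -0.0]
contact_force: [0.8, -0.3, -0.7]
width: 0.0856
gripper_force: 0.0
```

```bash
cat >> h.py <<'E'
def go(x,y,z):
    "print tool-frame shift from here to the target, for a tool pointing down"
    s=manip.get_state(); q=s["ee_rot"]; M=R.from_quat([q[1],q[2],q[3],q[0]]).as_matrix()
    want=np.diag([1.,-1,-1]); d=M.T@(np.array([x,y,z])-s["position"])
    print("t",round(s["clock"],2),"pos",s["position"].round(4),"shift",d.round(4),"turn",np.degrees(R.from_matrix(M.T@want).as_rotvec()).round(2),"w",round(s["width"],4),"q",s["qpos"].round(2))
E
python3 - <<'E'
from h import *
go(.602,-.3585,.14)
S=eyes.get_image("scene")[:,:,::-1]; cv2.imwrite("pics/s1.png",S); h=cv2.cvtColor(S,cv2.COLOR_BGR2HSV)
m=np.zeros(S.shape[:2],np.uint8); m[195:220,220:252]=cv2.inRange(h,(95,90,90),(110,255,255))[195:220,220:252]
c=np.vstack(cv2.findContours(m,0,2)[0]); (u,v),ax,_=cv2.fitEllipse(cv2.convexHull(c)); print("blue stand scene",u,v,ax,onz("scene",u,v,.004))
E
```

```text
t 0.6 pos [ 0.3757 -0.4561  0.2309] shift [ 0.2263 -0.0977  0.0909] turn [-0.02  0.03 -0.03] w 0.0856 q [-1.    0.3   1.47 -0.    1.37  0.57]
blue stand scene 234.59739685058594 208.4624481201172 (12.524601936340332, 21.651559829711914) [0.46985329 0.06198382 0.004     ]
```

Emit:
{"method": "servo_tool", "body": {"series": "0.045 -0.0195 0.014 0 0 0 0; 0.09 -0.039 0.028 0 0 0 0; 0.135 -0.0585 0.042 0 0 0 0; 0.18 -0.078 0.056 0 0 0 0; 0.226 -0.0975 0.07 0 0 0 0"}}

```text
clock: 1.15
position: [0.5962, -0.3609, 0.1618]
ee_rot: [-0.0, 1.0, 0.0, -0.0]
contact_force: [-0.3, -1.6, 0.4]
width: 0.0855
gripper_force: 0.0
```

Run:
```python
from h import *
go(.602,-.3585,.03)
a=cv2.resize(eyes.get_image("scene")[120:280,290:480],(760,600))[:,:,::-1]; cv2.imwrite("pics/d.png",a)
```

```text
t 1.15 pos [ 0.5962 -0.3609  0.1618] shift [ 0.0059 -0.0023  0.1318] turn [-0.02  0.05  0.05] w 0.0855 q [-0.64  0.5   1.32 -0.    1.32  0.93]
```

View pics/d.png

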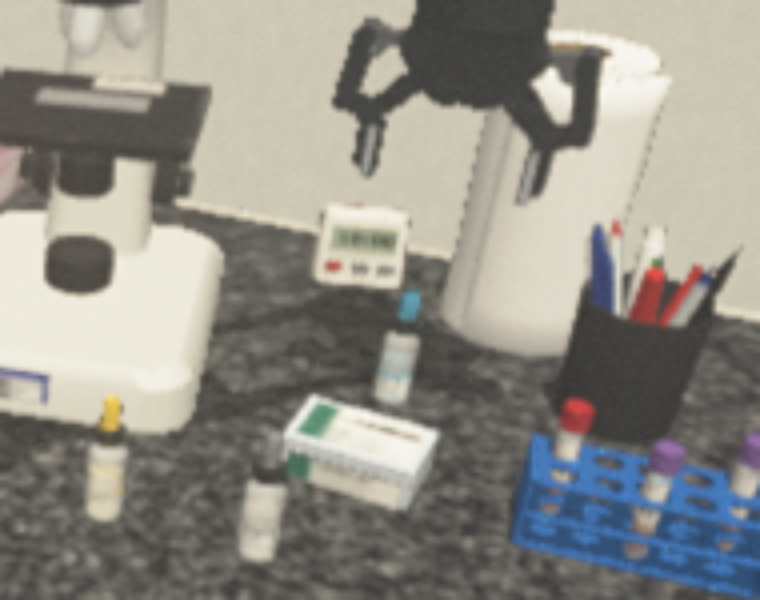

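The picture shows the open gripper above the blue bottle, clear of the towel roll and the microscope. Descending now.

Emit:
{"method": "servo_tool", "body": {"series": "0.002 0 0.035 0 0 0 0; 0.002 0 0.07 0 0 0 0; 0.002 0 0.105 0 0 0 0; 0.002 0 0.131 0 0 0 0; 0.002 0 0.131 0 0 0 0"}}

```text
clock: 1.7
position: [0.5936, -0.3598, 0.0269]
ee_rot: [-0.003, 1.0, 0.0, -0.004]
contact_force: [-1.0, 0.7, 0.6]
width: 0.0855
gripper_force: 0.0
```

Emit:
{"method": "servo_tool", "body": {"series": "0 0 0 0 0 0 0.4; 0 0 0 0 0 0 0.6; 0 0 0 0 0 0 0.8; 0 0 0 0 0 0 1; 0 0 0 0 0 0 1", "squeeze": 25}}

```text
clock: 2.2
position: [0.5977, -0.3623, 0.0335]
ee_rot: [0.001, 1.0, 0.0, 0.001]
contact_force: [-0.1, 0.6, 5.2]
width: 0.0221
gripper_force: 24.5
```

Emit:
{"method": "servo_tool", "body": {"series": "0 0 0 0 0 0 1; 0 0 0 0 0 0 1; 0 0 0 0 0 0 1; 0 0 0 0 0 0 1; 0 0 0 0 0 0 1"}}

```text
clock: 2.7
position: [0.5977, -0.3623, 0.0335]
ee_rot: [0.001, 1.0, 0.0, 0.001]
contact_force: [-0.1, 0.1, 6.7]
width: 0.0221
gripper_force: 24.6
```

Emit:
{"method": "servo_tool", "body": {"series": "0 0 -0.02 0 0 0 1; 0 0 -0.06 0 0 0 1; 0 0 -0.1 0 0 0 1; 0 0 -0.14 0 0 0 1; -0.03 0 -0.17 0 0 0 1"}}

```text
clock: 3.2
position: [0.5702, -0.3624, 0.2043]
ee_rot: [0.001, 1.0, 0.001, 0.003]
contact_force: [-0.2, -0.3, 0.0]
width: 0.0222
gripper_force: 24.6
```

Emit:
{"method": "servo_tool", "body": {"series": "-0.045 -0.015 0 0 0 0 1; -0.09 -0.03 0 0 0 0 1; -0.135 -0.045 0 0 0 0 1; -0.18 -0.06 0 0 0 0 1; -0.225 -0.075 0 0 0 0 1"}}

```text
clock: 3.7
position: [0.34, -0.286, 0.2017]
ee_rot: [0.0, 1.0, 0.001, -0.0]
contact_force: [-0.7, -0.6, 0.3]
width: 0.0228
gripper_force: 24.6
```

Emit:
{"method": "servo_tool", "body": {"series": "-0.02 -0.04 0 0 0 0 1; -0.03 -0.08 0 0 0 0 1; -0.03 -0.125 0 0 0 0 1; -0.03 -0.17 0 0 0 0 1; -0.03 -0.215 0 0 0 0 1"}}

```text
clock: 4.2
position: [0.3112, -0.0706, 0.202]
ee_rot: [0.0, 1.0, -0.001, 0.001]
contact_force: [1.1, 1.0, 0.4]
width: 0.0223
gripper_force: 24.6
```

Run:
```python
from h import *
go(.472,.062,.1)
```

```text
t 4.2 pos [ 0.3112 -0.0706  0.202 ] shift [ 0.1606 -0.1328  0.1022] turn [ 0.02 -0.07 -0.06] w 0.0223 q [-0.44 -0.11  2.01  0.    1.23  1.13]
```

Emit:
{"method": "servo_tool", "body": {"series": "0.01 -0.045 0.01 0 0 0 1; 0.03 -0.09 0.03 0 0 0 1; 0.07 -0.12 0.05 0 0 0 1; 0.115 -0.132 0.075 0 0 0 1; 0.158 -0.132 0.1 0 0 0 1"}}

```text
clock: 4.7
position: [0.4635, 0.0621, 0.1057]
ee_rot: [-0.0, 1.0, 0.002, 0.001]
contact_force: [0.8, -1.1, 0.4]
width: 0.0222
gripper_force: 24.7
```

Emit:
{"method": "servo_tool", "body": {"series": "0 0 0 0 0 0 1; 0 0 0 0 0 0 1"}}

```text
clock: 4.9
position: [0.4619, 0.0599, 0.1047]
ee_rot: [0.0, 1.0, 0.001, -0.002]
contact_force: [-0.0, -0.1, -0.8]
width: 0.0223
gripper_force: 24.7
```

Run:
```python
from h import *
go(.469,.062,.0385)
a=eyes.get_image("scene")[:,:,::-1]; b=eyes.get_image("top")[:,:,::-1]
cv2.imwrite("pics/e.png",np.hstack([cv2.resize(a[130:250,180:300],(390,390)),cv2.resize(b[140:270,170:300],(390,390))]))
```

```text
t 4.9 pos [0.4619 0.0599 0.1047] shift [ 0.0074 -0.0021  0.0661] turn [0.01 0.24 0.08] w 0.0223 q [-0.02  0.23  1.92 -0.    1.    1.55]
```

View pics/e.png

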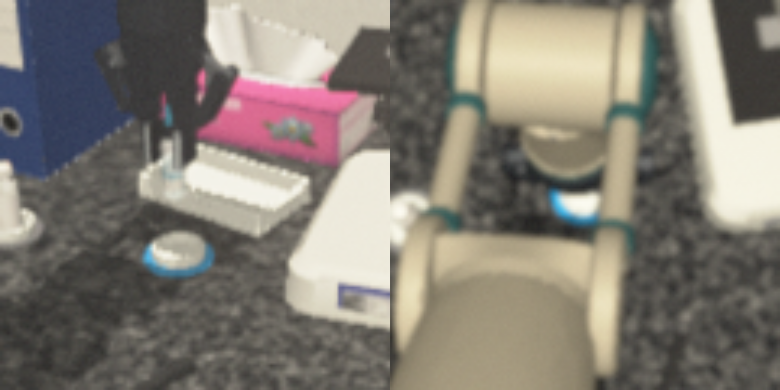

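The picture shows the bottle hanging upright above the blue stand, with its underside near scene pixel (233,191). I'll check that against the expected height.

Run:
```python
from h import *
print(onz("scene",232.9,189.9,.071), proj("scene",[.466,.06,.071]), proj("scene",[.4619,.06,.071]))
```

```text
[0.46277906 0.05978555 0.071     ] [233.44652057 189.42278029] [232.6711871  190.00944685]
```

Emit:
{"method": "servo_tool", "body": {"series": "0.009 -0.002 0.015 0 0 0 1; 0.009 -0.002 0.03 0 0 0 1; 0.009 -0.002 0.045 0 0 0 1; 0.009 -0.002 0.06 0 0 0 1; 0.009 -0.002 0.065 0 0 0 1"}}

```text
clock: 5.5
position: [0.4697, 0.0613, 0.0415]
ee_rot: [0.0, 1.0, 0.0, -0.0]
contact_force: [0.9, -0.5, -1.1]
width: 0.0221
gripper_force: 24.7
```

Emit:
{"method": "servo_tool", "body": {"series": "0 0 0 0 0 0 1; 0 0 0 0 0 0 1"}}

```text
clock: 5.7
position: [0.4716, 0.0615, 0.0423]
ee_rot: [0.0, 1.0, 0.0, 0.001]
contact_force: [-0.4, 0.3, -0.2]
width: 0.0223
gripper_force: 24.7
```

Emit:
{"method": "servo_tool", "body": {"series": "0 0 0.0015 0 0 0 1; 0 0 0.003 0 0 0 1; 0 0 0.003 0 0 0 1"}}

```text
clock: 6.0
position: [0.4718, 0.0617, 0.0385]
ee_rot: [0.0, 1.0, 0.0, 0.001]
contact_force: [-0.2, 0.1, 1.8]
width: 0.022
gripper_force: 24.9
```

Emit:
{"method": "servo_tool", "body": {"series": "0 0 0.001 0 0 0 1; 0 0 0.001 0 0 0 1; 0 0 0.001 0 0 0 1"}}

```text
clock: 6.3
position: [0.472, 0.0617, 0.0384]
ee_rot: [0.0, 1.0, 0.0, 0.001]
contact_force: [-2.3, -0.4, 10.3]
width: 0.0221
gripper_force: 25.8
```

Contact with the dish floor. I'll ease off, open and rise.

Emit:
{"method": "servo_tool", "body": {"series": "0 0 -0.001 0 0 0 1; 0 0 -0.001 0 0 0 0.7; 0 0 -0.001 0 0 0 0.5; 0 0 -0.001 0 0 0 0.3; 0 0 -0.001 0 0 0 0.2"}}

```text
clock: 6.8
position: [0.4712, 0.0617, 0.0379]
ee_rot: [0.0, 1.0, 0.0, -0.0]
contact_force: [0.5, 0.5, 0.0]
width: 0.0676
gripper_force: 0.0
```

Emit:
{"method": "servo_tool", "body": {"series": "0 0 0 0 0 0 0; 0 0 -0.03 0 0 0 0; 0 0 -0.07 0 0 0 0; 0 0 -0.11 0 0 0 0; -0.03 0 -0.14 0 0 0 0"}}

```text
clock: 7.3
position: [0.4456, 0.0615, 0.1809]
ee_rot: [0.0, 1.0, 0.0, 0.004]
contact_force: [0.2, 1.0, 0.5]
width: 0.085
gripper_force: 0.0
```

Run:
```python
from h import *
go(.433,.2295,.16)
S=eyes.get_image("scene")[:,:,::-1]; T=eyes.get_image("top")[:,:,::-1]; cv2.imwrite("pics/s2.png",S)
cv2.imwrite("pics/f.png",np.hstack([cv2.resize(S[120:240,110:260],(500,400),interpolation=2),cv2.resize(T[180:250,110:160],(280,400),interpolation=2)]))
```

```text
t 7.3 pos [0.4456 0.0615 0.1809] shift [-0.0127 -0.1681  0.0208] turn [ 0.01 -0.41  0.02] w 0.085 q [-0.02  0.12  1.84 -0.    1.17  1.55]
```

View pics/f.png

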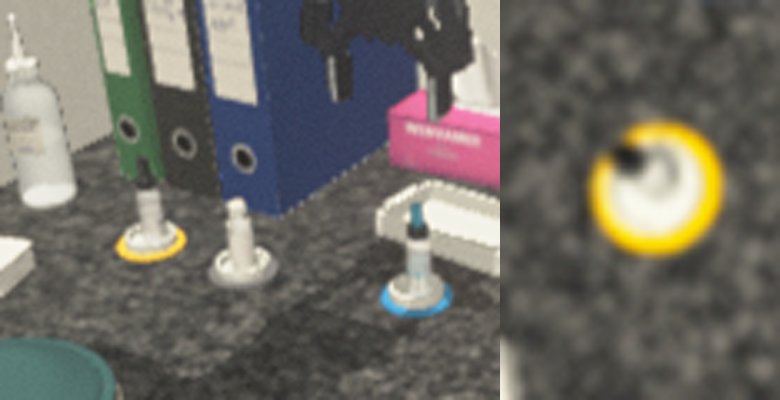

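The blue bottle stands upright in its stand. The black tip is at scene (153,172), the white cap at (181,182), and the yellow and grey flanges at (155,193) and (183,200).

Run:
```python
from h import *
print("Y",onz("scene",155.3,192.6,.004),"G",onz("scene",182.9,200.1,.004),"black",onz("scene",153.2,171.9,.085),"white",onz("scene",181.1,182.1,.071))
print("whitebody",onz("scene",110+240/3.333,120+240/3.333,.035),"blackbody",onz("scene",110+149/3.333,120+210/3.333,.04))
S=cv2.imread("pics/s2.png");h=cv2.cvtColor(S,cv2.COLOR_BGR2HSV);m=np.zeros(S.shape[:2],np.uint8); m[182:205,140:172]=cv2.inRange(h,(18,110,110),(35,255,255))[182:205,140:172]
c=np.vstack(cv2.findContours(m,0,2)[0]);(u,v),ax,_=cv2.fitEllipse(cv2.convexHull(c)); print(u,v,ax,onz("scene",u,v,.004))
```

```text
Y [0.43000189 0.34469826 0.004     ] G [0.43478434 0.2324223  0.004     ] black [0.42256331 0.32964538 0.085     ] white [0.4300761  0.22554436 0.071     ]
whitebody [0.4321191  0.22913153 0.035     ] blackbody [0.43049068 0.3403044  0.04      ]
154.9373321533203 192.70472717285156 (10.960176467895508, 21.36050033569336) [0.4288965  0.34523503 0.004     ]
```

Emit:
{"method": "servo_tool", "body": {"series": "-0.002 -0.04 0 0 0 0 0; -0.004 -0.08 0 0 0 0 0; -0.007 -0.12 0 0 0 0 0; -0.01 -0.166 0 0 0 0 0; -0.01 -0.166 0.02 0 0 0 0"}}

```text
clock: 7.9
position: [0.4328, 0.2334, 0.159]
ee_rot: [-0.002, 1.0, 0.003, 0.003]
contact_force: [-0.0, 0.0, -0.5]
width: 0.0856
gripper_force: 0.0
```

Emit:
{"method": "servo_tool", "body": {"series": "0 0 0 0 0 0 0; 0 0 0 0 0 0 0"}}

```text
clock: 8.1
position: [0.4306, 0.2272, 0.1571]
ee_rot: [0.001, 1.0, 0.0, -0.001]
contact_force: [-0.1, 0.1, -0.4]
width: 0.0854
gripper_force: 0.0
```

Run:
```python
from h import *
go(.431,.228,.038)
```

```text
t 8.1 pos [0.4306 0.2272 0.1571] shift [ 0.0007 -0.0009  0.1191] turn [0.08 0.14 0.05] w 0.0854 q [ 0.34  0.2   1.8  -0.    1.14  1.91]
```

Emit:
{"method": "servo_tool", "body": {"series": "0 0 0.04 0 0 0 0; 0 0 0.08 0 0 0 0; 0 0 0.11 0 0 0 0; 0 0 0.12 0 0 0 0; 0 0 0.12 0 0 0 0"}}

```text
clock: 8.6
position: [0.431, 0.2267, 0.0375]
ee_rot: [0.0, 1.0, -0.0, -0.001]
contact_force: [0.0, 0.1, 0.9]
width: 0.0854
gripper_force: 0.0
```

Emit:
{"method": "servo_tool", "body": {"series": "0 0 0 0 0 0 0.3; 0 0 0 0 0 0 0.5; 0 0 0 0 0 0 0.6; 0 0 0 0 0 0 0.8; 0 0 0 0 0 0 1"}}

```text
clock: 9.1
position: [0.4317, 0.2279, 0.0389]
ee_rot: [-0.0, 1.0, 0.0, 0.001]
contact_force: [-0.3, 0.0, 3.8]
width: 0.0218
gripper_force: 27.6
```

Emit:
{"method": "servo_tool", "body": {"series": "0 0 0 0 0 0 1; 0 0 0 0 0 0 1; 0 0 0 0 0 0 1"}}

```text
clock: 9.4
position: [0.4317, 0.228, 0.0389]
ee_rot: [-0.0, 1.0, 0.0, 0.001]
contact_force: [-1.2, 0.1, 5.7]
width: 0.022
gripper_force: 27.8
```

Emit:
{"method": "servo_tool", "body": {"series": "0 0 -0.02 0 0 0 1; 0 0 -0.06 0 0 0 1; 0 0 -0.1 0 0 0 1; 0 0 -0.13 0 0 0 1; 0 0 -0.13 0 0 0 1"}}

```text
clock: 9.9
position: [0.434, 0.2288, 0.1723]
ee_rot: [-0.002, 1.0, 0.0, 0.004]
contact_force: [0.8, -0.0, -0.5]
width: 0.0219
gripper_force: 27.3
```

Run:
```python
from h import *
go(.59,.045,.1)
```

```text
t 9.9 pos [0.434  0.2288 0.1723] shift [0.1552 0.1841 0.0731] turn [-0.17 -0.51  0.06] w 0.0219 q [ 0.34  0.19  1.78 -0.    1.16  1.91]
```

Emit:
{"method": "servo_tool", "body": {"series": "0 0.045 0 0 0 0 1; 0.01 0.09 0 0 0 0 1; 0.035 0.13 0 0 0 0 1; 0.065 0.165 0 0 0 0 1; 0.11 0.179 0 0 0 0 1"}}

```text
clock: 10.4
position: [0.5395, 0.0458, 0.167]
ee_rot: [0.001, 1.0, -0.001, -0.002]
contact_force: [1.3, 1.2, 0.3]
width: 0.0222
gripper_force: 27.3
```

Emit:
{"method": "servo_tool", "body": {"series": "0.03 0 0 0 0 0 1; 0.045 0 0 0 0 0 1; 0.045 0 0.03 0 0 0 1; 0.045 0 0.06 0 0 0 1; 0.045 0 0.06 0 0 0 1"}}

```text
clock: 10.9
position: [0.582, 0.0489, 0.1027]
ee_rot: [-0.0, 1.0, 0.0, -0.006]
contact_force: [-1.6, -0.1, -0.4]
width: 0.022
gripper_force: 27.3
```

Run:
```python
from h import *
go(.588,.05,.038)
S=eyes.get_image("scene")[:,:,::-1]; 
cv2.imwrite("pics/g.png",cv2.resize(S[110:230,180:320],(700,600),interpolation=2))
```

```text
t 10.9 pos [0.582  0.0489 0.1027] shift [ 0.0068 -0.0011  0.0647] turn [-0.02  0.68  0.04] w 0.022 q [-0.04  0.39  1.67 -0.    1.09  1.53]
```

View pics/g.png

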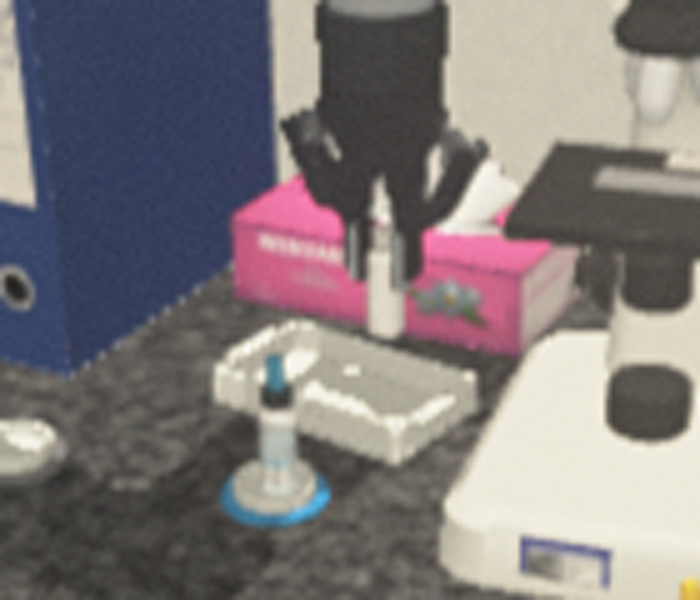

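The bottle hangs upright over the tray, clear of the blue bottle and the microscope. Next I'll check the tray rim corners from this view and lower the bottle.

Run:
```python
from h import *
P=[onz("scene",180+a/5,110+b/5,.025)[:2].round(3) for a,b in((475,372),(397,425),(217,368),(300,322))]; print(P,np.mean(P,0))
```

```text
[array([0.631, 0.009]), array([0.545, 0.019]), array([0.556, 0.16 ]), array([0.641, 0.15 ])] [0.59325 0.0845 ]
```

Emit:
{"method": "servo_tool", "body": {"series": "0.004 0 0.02 0 0 0 1; 0.004 0 0.04 0 0 0 1; 0.004 0 0.055 0 0 0 1; 0.004 0 0.062 0 0 0 1; 0.004 0 0.062 0 0 0 1"}}

```text
clock: 11.45
position: [0.5903, 0.0489, 0.0463]
ee_rot: [0.0, 1.0, 0.0, -0.0]
contact_force: [0.9, -0.7, -0.6]
width: 0.0222
gripper_force: 27.3
```

Emit:
{"method": "servo_tool", "body": {"series": "0 0 0 0 0 0 1; 0 0 0.002 0 0 0 1; 0 0 0.002 0 0 0 1"}}

```text
clock: 11.75
position: [0.5907, 0.0488, 0.0448]
ee_rot: [0.0, 1.0, 0.0, 0.001]
contact_force: [-0.4, 0.7, -1.0]
width: 0.0219
gripper_force: 27.3
```

Emit:
{"method": "servo_tool", "body": {"series": "0 0 0.003 0 0 0 1; 0 0 0.006 0 0 0 1; 0 0 0.006 0 0 0 1"}}

```text
clock: 12.05
position: [0.5903, 0.0488, 0.038]
ee_rot: [0.0, 1.0, 0.0, -0.0]
contact_force: [-0.2, -0.7, -0.8]
width: 0.022
gripper_force: 27.4
```

Emit:
{"method": "servo_tool", "body": {"series": "0 0 0.001 0 0 0 1; 0 0 0.002 0 0 0 1; 0 0 0.002 0 0 0 1"}}

```text
clock: 12.35
position: [0.5906, 0.0488, 0.0379]
ee_rot: [0.0, 1.0, 0.0, 0.0]
contact_force: [-2.9, -0.0, 9.8]
width: 0.022
gripper_force: 28.4
```

Emit:
{"method": "servo_tool", "body": {"series": "0 0 -0.001 0 0 0 1; 0 0 -0.001 0 0 0 0.7; 0 0 -0.001 0 0 0 0.5; 0 0 -0.001 0 0 0 0.4; 0 0 -0.001 0 0 0 0.3"}}

```text
clock: 12.85
position: [0.5902, 0.0488, 0.0368]
ee_rot: [0.0, 1.0, 0.0, -0.0]
contact_force: [-0.4, -0.3, 0.1]
width: 0.0597
gripper_force: 0.0
```

Emit:
{"method": "servo_tool", "body": {"series": "0 0 0 0 0 0 0.3; 0 0 -0.03 0 0 0 0.3; 0 0 -0.07 0 0 0 0.2; 0 0 -0.11 0 0 0 0; 0 0 -0.14 0 0 0 0"}}

```text
clock: 13.35
position: [0.591, 0.0488, 0.1797]
ee_rot: [0.0, 1.0, 0.0, 0.001]
contact_force: [0.7, -0.2, -0.2]
width: 0.0852
gripper_force: 0.0
```

Emit:
{"method": "servo_tool", "body": {"series": "-0.04 0 0 0 0 0 0; -0.08 -0.01 0 0 0 0 0; -0.12 -0.03 0 0 0 0 0; -0.15 -0.06 0 0 0 0 0; -0.165 -0.105 0 0 0 0 0"}}

```text
clock: 13.85
position: [0.4222, 0.153, 0.1772]
ee_rot: [0.001, 1.0, -0.001, -0.001]
contact_force: [-0.3, 0.8, -0.3]
width: 0.0856
gripper_force: 0.0
```

Emit:
{"method": "servo_tool", "body": {"series": "0 -0.045 0 0 0 0 0; 0 -0.09 0 0 0 0 0; 0 -0.135 0 0 0 0 0; 0 -0.18 0 0 0 0 0; 0 -0.184 0 0 0 0 0"}}

```text
clock: 14.35
position: [0.4252, 0.3426, 0.177]
ee_rot: [-0.002, 1.0, 0.003, 0.001]
contact_force: [-0.4, -1.1, 0.2]
width: 0.085
gripper_force: 0.0
```

Run:
```python
from h import *
go(.429,.338,.038)
```

```text
t 14.35 pos [0.4252 0.3426 0.177 ] shift [0.0037 0.0051 0.139 ] turn [-0.18 -0.06  0.29] w 0.085 q [0.55 0.27 1.66 0.   1.21 2.11]
```

Emit:
{"method": "servo_tool", "body": {"series": "0.003 0 0.04 0 0 0 0; 0.003 0 0.08 0 0 0 0; 0.003 0 0.12 0 0 0 0; 0.003 0 0.139 0 0 0 0; 0.003 0 0.139 0 0 0 0"}}

```text
clock: 14.85
position: [0.4257, 0.3356, 0.0351]
ee_rot: [0.002, 1.0, 0.0, -0.003]
contact_force: [0.4, -0.4, 0.9]
width: 0.0855
gripper_force: 0.0
```

Emit:
{"method": "servo_tool", "body": {"series": "0 0 0 0 0 0 0.3; 0 0 0 0 0 0 0.5; 0 0 0 0 0 0 0.6; 0 0 0 0 0 0 0.8; 0 0 0 0 0 0 1"}}

```text
clock: 15.35
position: [0.4289, 0.3388, 0.0393]
ee_rot: [-0.001, 1.0, 0.0, 0.001]
contact_force: [-1.4, 2.5, 4.5]
width: 0.0223
gripper_force: 24.6
```

Emit:
{"method": "servo_tool", "body": {"series": "0 0 0 0 0 0 1; 0 0 0 0 0 0 1; 0 0 0 0 0 0 1"}}

```text
clock: 15.65
position: [0.4289, 0.3388, 0.0393]
ee_rot: [-0.001, 1.0, 0.0, 0.001]
contact_force: [-1.2, 2.7, 6.1]
width: 0.0224
gripper_force: 24.8
```

Emit:
{"method": "servo_tool", "body": {"series": "0 0 -0.02 0 0 0 1; 0 0 -0.06 0 0 0 1; 0 0 -0.1 0 0 0 1; 0 0 -0.14 0 0 0 1; 0 0 -0.14 0 0 0 1"}}

```text
clock: 16.15
position: [0.4312, 0.3392, 0.1838]
ee_rot: [-0.003, 1.0, 0.001, 0.005]
contact_force: [0.9, 0.7, 0.1]
width: 0.022
gripper_force: 24.8
```

Run:
```python
from h import *
go(.59,.125,.17)
S=eyes.get_image("scene")[:,:,::-1]; T=eyes.get_image("top")[:,:,::-1]
cv2.imwrite("pics/i.png",np.hstack([cv2.resize(S[100:220,110:290],(500,333),interpolation=2),cv2.resize(T[140:240,190:270],(266,333),interpolation=2)]))
```

```text
t 16.15 pos [0.4312 0.3392 0.1838] shift [0.1585 0.2145 0.0143] turn [-0.29 -0.58  0.06] w 0.022 q [ 0.54  0.26  1.65 -0.    1.22  2.11]
```

View pics/i.png

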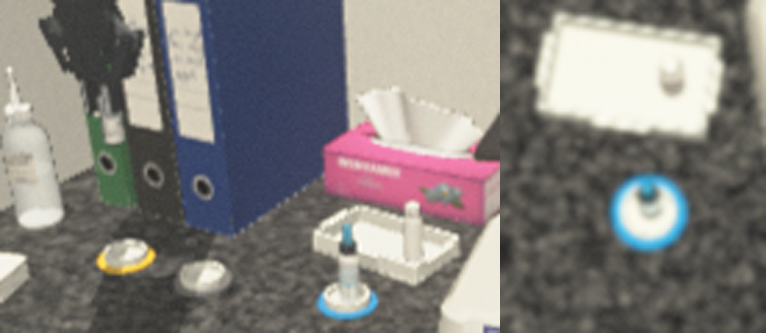

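The white bottle stands in the tray, blue is in its stand and black is held upright. Carrying black to the tray.

Emit:
{"method": "servo_tool", "body": {"series": "0 0.045 0 0 0 0 1; 0 0.09 0 0 0 0 1; 0 0.135 0 0 0 0 1; 0 0.18 0 0 0 0 1; 0.02 0.213 0 0 0 0 1"}}

```text
clock: 16.75
position: [0.4437, 0.1222, 0.1759]
ee_rot: [0.001, 1.0, 0.0, -0.004]
contact_force: [1.0, 0.2, 0.7]
width: 0.0221
gripper_force: 24.9
```

Emit:
{"method": "servo_tool", "body": {"series": "0.04 0 0 0 0 0 1; 0.085 0 0 0 0 0 1; 0.13 0 0 0 0 0 1; 0.138 0 0.03 0 0 0 1; 0.138 0 0.07 0 0 0 1"}}

```text
clock: 17.25
position: [0.589, 0.1243, 0.1065]
ee_rot: [0.0, 1.0, 0.0, 0.001]
contact_force: [0.1, -0.1, -0.7]
width: 0.0219
gripper_force: 24.9
```

Emit:
{"method": "servo_tool", "body": {"series": "0 0 0.02 0 0 0 1; 0 0 0.04 0 0 0 1; 0 0 0.05 0 0 0 1; 0 0 0.05 0 0 0 1; 0 0 0.05 0 0 0 1"}}

```text
clock: 17.75
position: [0.5862, 0.1247, 0.058]
ee_rot: [0.0, 1.0, 0.0, -0.0]
contact_force: [-0.2, 0.5, 0.4]
width: 0.0221
gripper_force: 24.9
```

Run:
```python
from h import *
go(.59,.125,.038)
```

```text
t 17.75 pos [0.5862 0.1247 0.058 ] shift [ 0.0038 -0.0003  0.02  ] turn [0.01 0.03 0.05] w 0.0221 q [ 0.09  0.45  1.7  -0.    0.99  1.66]
```

Emit:
{"method": "servo_tool", "body": {"series": "0.004 0 0.01 0 0 0 1; 0.004 0 0.015 0 0 0 1; 0.004 0 0.018 0 0 0 1; 0.004 0 0.02 0 0 0 1; 0.004 0 0.02 0 0 0 1"}}

```text
clock: 18.25
position: [0.5904, 0.1248, 0.0384]
ee_rot: [0.0, 1.0, 0.0, 0.0]
contact_force: [0.1, 0.1, -0.7]
width: 0.0221
gripper_force: 24.8
```

Emit:
{"method": "servo_tool", "body": {"series": "0 0 0.001 0 0 0 1; 0 0 0.002 0 0 0 1; 0 0 0.002 0 0 0 1"}}

```text
clock: 18.55
position: [0.5908, 0.1249, 0.0382]
ee_rot: [-0.0, 1.0, 0.0, 0.001]
contact_force: [-3.1, 0.1, 11.2]
width: 0.022
gripper_force: 25.9
```

Emit:
{"method": "servo_tool", "body": {"series": "0 0 -0.001 0 0 0 1; 0 0 -0.001 0 0 0 0.7; 0 0 -0.001 0 0 0 0.5; 0 0 -0.001 0 0 0 0.4; 0 0 -0.001 0 0 0 0.4"}}

```text
clock: 19.05
position: [0.5901, 0.1248, 0.0368]
ee_rot: [0.0, 1.0, 0.0, -0.0]
contact_force: [0.4, -0.2, 0.0]
width: 0.0511
gripper_force: 0.0
```

Emit:
{"method": "servo_tool", "body": {"series": "0 0 0 0 0 0 0.4; 0 0 -0.03 0 0 0 0.3; 0 0 -0.07 0 0 0 0.2; 0 0 -0.11 0 0 0 0; 0 0 -0.14 0 0 0 0"}}

```text
clock: 19.55
position: [0.5909, 0.1249, 0.1797]
ee_rot: [-0.0, 1.0, 0.0, 0.001]
contact_force: [-0.3, 0.3, -0.4]
width: 0.0851
gripper_force: 0.0
```

Emit:
{"method": "servo_tool", "body": {"series": "-0.04 0 0 0 0 0 0; -0.085 0 0 0 0 0 0; -0.13 0 0 0 0 0 0; -0.175 0 0 0 0 0 0; -0.22 0.01 0 0 0 0 0"}}

```text
clock: 20.05
position: [0.3684, 0.115, 0.177]
ee_rot: [-0.0, 1.0, 0.001, 0.0]
contact_force: [-0.2, -0.3, 0.6]
width: 0.0853
gripper_force: 0.0
```

Emit:
{"method": "servo_tool", "body": {"series": "-0.03 0.03 0 0 0 0 0; -0.05 0.07 0 0 0 0 0; -0.05 0.115 0 0 0 0 0; -0.05 0.16 0 0 0 0 0; -0.05 0.205 0 0 0 0 0"}}

```text
clock: 20.55
position: [0.32, -0.0919, 0.1776]
ee_rot: [0.0, 1.0, 0.001, 0.001]
contact_force: [0.6, -0.6, -0.5]
width: 0.0848
gripper_force: 0.0
```

Run:
```python
from h import *
go(.379,-.2345,.17)
S=eyes.get_image("scene")[:,:,::-1]; T=eyes.get_image("top")[:,:,::-1]
cv2.imwrite("pics/s3.png",S); cv2.imwrite("pics/t3.png",T)
```

```text
t 20.55 pos [ 0.32   -0.0919  0.1776] shift [0.0588 0.1427 0.0078] turn [ 0.04 -0.11  0.06] w 0.0848 q [-0.49 -0.06  2.04  0.    1.16  1.08]
```

Run:
```python
from h import *
for p in((317,150),(342,147),(316,163)): print(onz("top",*p,.43))
for p in((272,185),(340,208),(280,215)): print("foot",onz("top",*p,.05))
```

```text
[ 0.50761147 -0.1232206   0.43      ]
[ 0.51639934 -0.17354263  0.43      ]
[ 0.48020061 -0.12163217  0.43      ]
foot [ 0.52435818 -0.04654969  0.05      ]
foot [ 0.46618835 -0.24292542  0.05      ]
foot [ 0.43775605 -0.07267489  0.05      ]
```

Emit:
{"method": "servo_tool", "body": {"series": "0 0.04 0 0 0 0 0; 0 0.085 0 0 0 0 0; 0.01 0.13 0 0 0 0 0; 0.03 0.142 0 0 0 0 0; 0.03 0.142 0 0 0 0 0"}}

```text
clock: 21.15
position: [0.3529, -0.2346, 0.1772]
ee_rot: [0.001, 1.0, -0.001, 0.001]
contact_force: [0.2, 0.6, 0.6]
width: 0.0854
gripper_force: 0.0
```

Run:
```python
from h import *
go(.379,-.2345,.034)
S=eyes.get_image("scene")[:,:,::-1]; T=cv2.imread("pics/t3.png")
cv2.imwrite("pics/j.png",np.hstack([cv2.resize(S[80:290,230:400],(405,500)),cv2.resize(T[140:230,110:260],(395,237)) if 0 else cv2.copyMakeBorder(cv2.resize(T[140:230,110:260],(395,237)),0,263,0,0,0)]))
```

```text
t 21.15 pos [ 0.3529 -0.2346  0.1772] shift [ 0.0258 -0.0002  0.1432] turn [ 0.06 -0.12 -0.06] w 0.0854 q [-0.75  0.09  1.89  0.    1.16  0.82]
```

View pics/j.png

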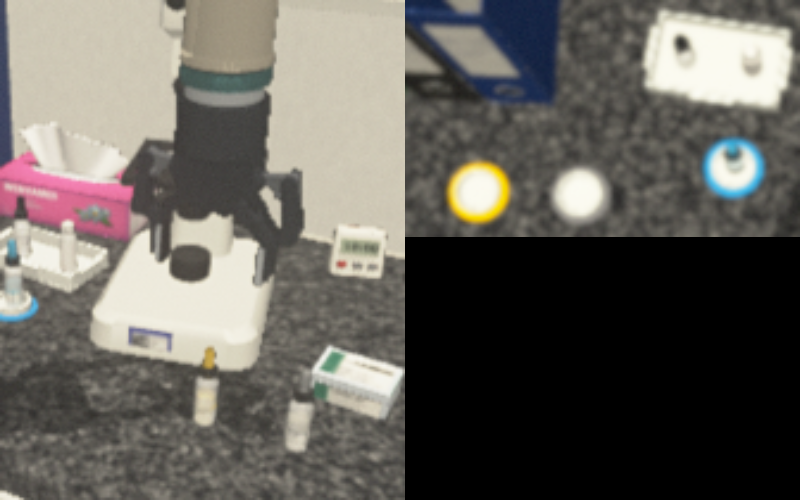

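Black and white both stand in the tray, and the yellow and grey stands are empty. The gripper is clear of the microscope. Grasping yellow.

Emit:
{"method": "servo_tool", "body": {"series": "0.026 0 0.03 0 0 0 0; 0.026 0 0.07 0 0 0 0; 0.026 0 0.11 0 0 0 0; 0.026 0 0.142 0 0 0 0; 0.026 0 0.142 0 0 0 0"}}

```text
clock: 21.7
position: [0.373, -0.228, 0.0321]
ee_rot: [-0.004, 1.0, 0.001, -0.004]
contact_force: [-1.3, 1.1, 0.8]
width: 0.0855
gripper_force: 0.0
```

Emit:
{"method": "servo_tool", "body": {"series": "0 0 0 0 0 0 0.3; 0 0 0 0 0 0 0.5; 0 0 0 0 0 0 0.6; 0 0 0 0 0 0 0.8; 0 0 0 0 0 0 1"}}

```text
clock: 22.2
position: [0.3772, -0.2329, 0.0363]
ee_rot: [0.001, 1.0, 0.0, 0.001]
contact_force: [-0.2, 1.5, 6.5]
width: 0.0219
gripper_force: 26.6
```

Emit:
{"method": "servo_tool", "body": {"series": "0 0 0 0 0 0 1; 0 0 0 0 0 0 1; 0 0 0 0 0 0 1"}}

```text
clock: 22.5
position: [0.3772, -0.2329, 0.0363]
ee_rot: [0.001, 1.0, 0.0, 0.001]
contact_force: [-0.2, 1.2, 7.3]
width: 0.0222
gripper_force: 26.7
```

Emit:
{"method": "servo_tool", "body": {"series": "0 0 -0.02 0 0 0 1; 0 0 -0.06 0 0 0 1; 0 0 -0.1 0 0 0 1; 0 0 -0.14 0 0 0 1; -0.04 0 -0.16 0 0 0 1"}}

```text
clock: 23.0
position: [0.341, -0.2353, 0.1992]
ee_rot: [0.003, 1.0, 0.002, 0.004]
contact_force: [-0.7, -1.9, -0.1]
width: 0.0222
gripper_force: 26.1
```

Emit:
{"method": "servo_tool", "body": {"series": "-0.02 -0.045 0 0 0 0 1; -0.02 -0.09 0 0 0 0 1; -0.02 -0.135 0 0 0 0 1; -0.02 -0.18 0 0 0 0 1; -0.02 -0.225 0 0 0 0 1"}}

```text
clock: 23.5
position: [0.3158, -0.006, 0.1955]
ee_rot: [0.0, 1.0, -0.001, 0.001]
contact_force: [1.4, 0.9, -1.1]
width: 0.0218
gripper_force: 26.1
```

Run:
```python
from h import *
go(.39,.345,.17)
T=cv2.imread("pics/t3.png"); S=cv2.imread("pics/s3.png")
h=cv2.cvtColor(T,cv2.COLOR_BGR2HSV); g=cv2.cvtColor(T,cv2.COLOR_BGR2GRAY)
# dish (white) in the top view at rim height
for k,x0,x1 in(("Y",118,158),("G",162,192)):
    m=np.zeros(g.shape,np.uint8); m[195:232,x0:x1]=cv2.inRange(h,(0,0,150),(179,60,255))[195:232,x0:x1]
    c=max(cv2.findContours(m,0,2)[0],key=cv2.contourArea);(u,v),ax,_=cv2.fitEllipse(c); print(k,u,v,ax,onz("top",u,v,.012))
```

```text
t 23.5 pos [ 0.3158 -0.006   0.1955] shift [ 0.0738 -0.3511  0.0255] turn [ 0.02 -0.09 -0.06] w 0.0218 q [-0.24 -0.11  2.03  0.    1.21  1.33]
Y 137.19149780273438 212.20640563964844 (14.554950714111328, 15.503643989562988) [0.43256007 0.34436617 0.012     ]
G 175.9963836669922 213.4291229248047 (19.545759201049805, 19.94048309326172) [0.43440332 0.23028319 0.012     ]
```

Emit:
{"method": "servo_tool", "body": {"series": "0 -0.045 0 0 0 0 1; 0.01 -0.09 0 0 0 0 1; 0.02 -0.135 0 0 0 0 1; 0.035 -0.18 0 0 0 0 1; 0.055 -0.22 0 0 0 0 1"}}

```text
clock: 24.0
position: [0.3705, 0.2149, 0.1954]
ee_rot: [0.0, 1.0, 0.001, 0.0]
contact_force: [1.2, -1.2, 0.4]
width: 0.0221
gripper_force: 26.1
```

Emit:
{"method": "servo_tool", "body": {"series": "0.02 -0.045 0.02 0 0 0 1; 0.04 -0.09 0.04 0 0 0 1; 0.058 -0.13 0.07 0 0 0 1; 0.058 -0.13 0.1 0 0 0 1; 0.058 -0.13 0.1 0 0 0 1"}}

```text
clock: 24.5
position: [0.4264, 0.3421, 0.0906]
ee_rot: [0.003, 1.0, 0.001, -0.004]
contact_force: [-0.3, -0.6, -0.2]
width: 0.0222
gripper_force: 26.1
```

Emit:
{"method": "servo_tool", "body": {"series": "0 0 0 0 0 0 1; 0 0 0 0 0 0 1"}}

```text
clock: 24.7
position: [0.4296, 0.3423, 0.0967]
ee_rot: [-0.0, 1.0, 0.0, 0.001]
contact_force: [0.1, 0.9, 0.1]
width: 0.0221
gripper_force: 26.1
```

Run:
```python
from h import *
go(.43,.345,.043)
S=eyes.get_image("scene")[:,:,::-1]
cv2.imwrite("pics/k.png",cv2.resize(S[100:220,110:230],(600,600),interpolation=2))
p=manip.get_state()["position"]; print(proj("scene",p-[0,0,.0363]))
```

```text
t 24.7 pos [0.4296 0.3423 0.0967] shift [ 0.0003 -0.0026  0.0537] turn [-0.05 -0.11  0.01] w 0.0221 q [ 0.55  0.35  1.76 -0.    1.03  2.12]
[153.07103334 177.12512492]
```

View pics/k.png

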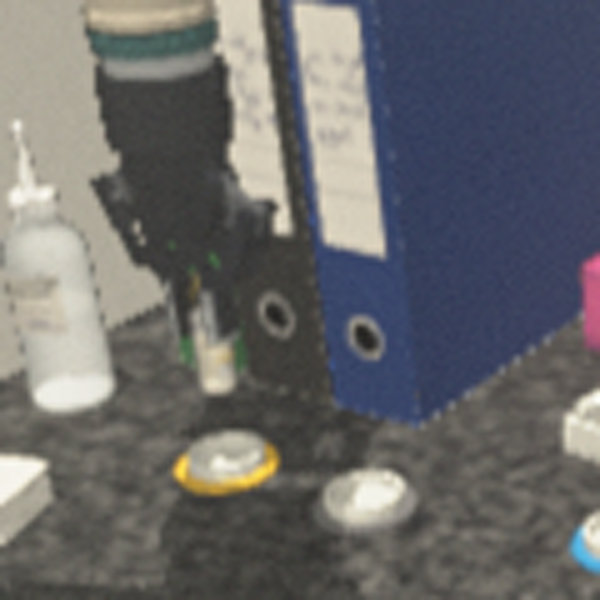

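The bottle underside is at (153.4,177.4), against (153.1,177.1) predicted, so it is centred in the grip. Lowering.

Emit:
{"method": "servo_tool", "body": {"series": "0.001 -0.003 0.015 0 0 0 1; 0.001 -0.003 0.03 0 0 0 1; 0.001 -0.003 0.045 0 0 0 1; 0.001 -0.003 0.053 0 0 0 1; 0.001 -0.003 0.053 0 0 0 1"}}

```text
clock: 25.25
position: [0.43, 0.3451, 0.0425]
ee_rot: [0.0, 1.0, -0.0, -0.0]
contact_force: [-1.2, 0.3, 0.2]
width: 0.0223
gripper_force: 26.1
```

Emit:
{"method": "servo_tool", "body": {"series": "0 0 0.001 0 0 0 1; 0 0 0.003 0 0 0 1; 0 0 0.003 0 0 0 1"}}

```text
clock: 25.55
position: [0.4311, 0.3465, 0.0411]
ee_rot: [-0.001, 1.0, 0.0, 0.001]
contact_force: [-0.9, 0.4, 6.8]
width: 0.0221
gripper_force: 26.1
```

Contact. Release, rise, and return to the right for grey at (.3855,-.328).

Emit:
{"method": "servo_tool", "body": {"series": "0 0 -0.001 0 0 0 1; 0 0 -0.001 0 0 0 0.7; 0 0 -0.001 0 0 0 0.5; 0 0 -0.001 0 0 0 0.3; 0 0 -0.001 0 0 0 0.2"}}

```text
clock: 26.05
position: [0.43, 0.3456, 0.04]
ee_rot: [0.0, 1.0, 0.0, -0.0]
contact_force: [0.6, 0.2, 0.1]
width: 0.0677
gripper_force: 0.0
```

Emit:
{"method": "servo_tool", "body": {"series": "0 0 0 0 0 0 0; 0 0 -0.03 0 0 0 0; 0 0 -0.07 0 0 0 0; 0 0 -0.11 0 0 0 0; 0 0 -0.14 0 0 0 0"}}

```text
clock: 26.55
position: [0.4307, 0.346, 0.1826]
ee_rot: [-0.001, 1.0, 0.0, 0.001]
contact_force: [0.1, -0.1, -0.2]
width: 0.085
gripper_force: 0.0
```

Emit:
{"method": "servo_tool", "body": {"series": "-0.02 0.045 0 0 0 0 0; -0.04 0.09 0 0 0 0 0; -0.06 0.135 0 0 0 0 0; -0.08 0.18 0 0 0 0 0; -0.1 0.225 0 0 0 0 0"}}

```text
clock: 27.05
position: [0.3291, 0.1192, 0.1801]
ee_rot: [0.0, 1.0, 0.001, 0.0]
contact_force: [1.7, -1.5, -0.2]
width: 0.0852
gripper_force: 0.0
```

Emit:
{"method": "servo_tool", "body": {"series": "-0.01 0.045 0 0 0 0 0; -0.01 0.09 0 0 0 0 0; -0.01 0.135 0 0 0 0 0; -0.01 0.18 0 0 0 0 0; -0.01 0.225 0 0 0 0 0"}}

```text
clock: 27.55
position: [0.32, -0.1061, 0.1805]
ee_rot: [0.0, 1.0, 0.0, 0.001]
contact_force: [1.2, -0.2, -0.4]
width: 0.0852
gripper_force: 0.0
```

Emit:
{"method": "servo_tool", "body": {"series": "0 0.045 0 0 0 0 0; 0 0.09 0 0 0 0 0; 0 0.135 0 0 0 0 0; 0 0.18 0 0 0 0 0; 0.01 0.22 0 0 0 0 0"}}

```text
clock: 28.05
position: [0.3294, -0.3265, 0.1801]
ee_rot: [0.0, 1.0, -0.001, -0.0]
contact_force: [1.6, -0.7, -0.3]
width: 0.0857
gripper_force: 0.0
```

Run:
```python
from h import *
go(.3855,-.328,.034)
```

```text
t 28.05 pos [ 0.3294 -0.3265  0.1801] shift [0.0562 0.0014 0.1461] turn [ 0.01  0.03 -0.08] w 0.0857 q [-0.93  0.15  1.81 -0.    1.18  0.64]
```

Emit:
{"method": "servo_tool", "body": {"series": "0.045 0.001 0 0 0 0 0; 0.056 0.001 0.02 0 0 0 0; 0.056 0.001 0.05 0 0 0 0; 0.056 0.001 0.06 0 0 0 0; 0.056 0.001 0.06 0 0 0 0"}}

```text
clock: 28.55
position: [0.3855, -0.3242, 0.1187]
ee_rot: [-0.002, 1.0, 0.0, -0.001]
contact_force: [-0.3, -0.3, 0.6]
width: 0.0856
gripper_force: 0.0
```

Emit:
{"method": "servo_tool", "body": {"series": "0 0 0.03 0 0 0 0; 0 0 0.06 0 0 0 0; 0 0 0.085 0 0 0 0; 0 0 0.085 0 0 0 0; 0 0 0.085 0 0 0 0"}}

```text
clock: 29.05
position: [0.3871, -0.326, 0.0363]
ee_rot: [0.001, 1.0, 0.0, 0.0]
contact_force: [-0.1, -0.1, 0.6]
width: 0.0855
gripper_force: 0.0
```

Emit:
{"method": "servo_tool", "body": {"series": "0 0 0 0 0 0 0.3; 0 0 0 0 0 0 0.5; 0 0 0 0 0 0 0.6; 0 0 0 0 0 0 0.8; 0 0 0 0 0 0 1"}}

```text
clock: 29.55
position: [0.3869, -0.3256, 0.0357]
ee_rot: [0.0, 1.0, 0.0, 0.0]
contact_force: [-0.6, 0.3, 2.6]
width: 0.022
gripper_force: 26.5
```

Emit:
{"method": "servo_tool", "body": {"series": "0 0 0 0 0 0 1; 0 0 0 0 0 0 1; 0 0 0 0 0 0 1"}}

```text
clock: 29.85
position: [0.3869, -0.3256, 0.0357]
ee_rot: [0.0, 1.0, 0.0, 0.0]
contact_force: [0.6, 0.8, 5.4]
width: 0.0222
gripper_force: 26.7
```

Emit:
{"method": "servo_tool", "body": {"series": "0 0 -0.02 0 0 0 1; 0 0 -0.06 0 0 0 1; 0 0 -0.1 0 0 0 1; 0 0 -0.14 0 0 0 1; -0.04 0 -0.16 0 0 0 1"}}

```text
clock: 30.35
position: [0.3507, -0.328, 0.1986]
ee_rot: [0.003, 1.0, 0.002, 0.003]
contact_force: [-0.4, -2.6, -0.3]
width: 0.0221
gripper_force: 26.2
```

Emit:
{"method": "servo_tool", "body": {"series": "-0.02 -0.045 0 0 0 0 1; -0.03 -0.09 0 0 0 0 1; -0.03 -0.135 0 0 0 0 1; -0.03 -0.18 0 0 0 0 1; -0.03 -0.225 0 0 0 0 1"}}

```text
clock: 30.85
position: [0.3157, -0.0988, 0.1949]
ee_rot: [-0.0, 1.0, -0.0, 0.0]
contact_force: [1.3, 0.5, -0.5]
width: 0.0221
gripper_force: 26.2
```

Emit:
{"method": "servo_tool", "body": {"series": "0 -0.045 0 0 0 0 1; 0 -0.09 0 0 0 0 1; 0 -0.135 0 0 0 0 1; 0.01 -0.18 0 0 0 0 1; 0.03 -0.22 0 0 0 0 1"}}

```text
clock: 31.35
position: [0.3445, 0.1216, 0.195]
ee_rot: [0.0, 1.0, 0.001, -0.0]
contact_force: [0.6, -0.5, -0.3]
width: 0.0218
gripper_force: 26.2
```

Run:
```python
from h import *
go(.433,.231,.1)
```

```text
t 31.35 pos [0.3445 0.1216 0.195 ] shift [ 0.0888 -0.1093  0.0949] turn [0.02 0.03 0.12] w 0.0218 q [ 0.15 -0.02  1.96 -0.    1.21  1.72]
```

Emit:
{"method": "servo_tool", "body": {"series": "0.03 -0.04 0 0 0 0 1; 0.06 -0.08 0.01 0 0 0 1; 0.09 -0.109 0.03 0 0 0 1; 0.09 -0.109 0.07 0 0 0 1; 0.09 -0.109 0.1 0 0 0 1"}}

```text
clock: 31.85
position: [0.4361, 0.2296, 0.0928]
ee_rot: [0.0, 1.0, 0.001, -0.001]
contact_force: [-1.0, -1.2, -1.1]
width: 0.0218
gripper_force: 26.2
```

Emit:
{"method": "servo_tool", "body": {"series": "0 0 0 0 0 0 1; 0 0 0 0 0 0 1"}}

```text
clock: 32.05
position: [0.436, 0.2286, 0.095]
ee_rot: [0.0, 1.0, 0.0, -0.001]
contact_force: [1.2, 0.1, -0.8]
width: 0.0221
gripper_force: 26.2
```

Run:
```python
from h import *
go(.434,.231,.042)
```

```text
t 32.05 pos [0.436  0.2286 0.095 ] shift [-0.0019 -0.0024  0.053 ] turn [0.03 0.07 0.04] w 0.0221 q [ 0.34  0.27  1.88 -0.    0.99  1.91]
```

Emit:
{"method": "servo_tool", "body": {"series": "-0.002 -0.002 0.015 0 0 0 1; -0.002 -0.002 0.03 0 0 0 1; -0.002 -0.002 0.045 0 0 0 1; -0.002 -0.002 0.052 0 0 0 1; -0.002 -0.002 0.052 0 0 0 1"}}

```text
clock: 32.55
position: [0.4347, 0.2307, 0.0439]
ee_rot: [-0.0, 1.0, 0.0, 0.001]
contact_force: [0.6, 0.4, 0.3]
width: 0.0219
gripper_force: 26.2
```

Emit:
{"method": "servo_tool", "body": {"series": "0 0 0.001 0 0 0 1; 0 0 0.003 0 0 0 1; 0 0 0.003 0 0 0 1"}}

```text
clock: 32.85
position: [0.4349, 0.2309, 0.0408]
ee_rot: [-0.0, 1.0, 0.0, 0.001]
contact_force: [0.2, -0.4, 1.1]
width: 0.0218
gripper_force: 26.4
```

Emit:
{"method": "servo_tool", "body": {"series": "0 0 0 0 0 0 1; 0 0 0 0 0 0 0.7; 0 0 0 0 0 0 0.5; 0 0 0 0 0 0 0.3; 0 0 0 0 0 0 0.2"}}

```text
clock: 33.35
position: [0.4341, 0.2307, 0.04]
ee_rot: [0.0, 1.0, 0.0, -0.0]
contact_force: [0.1, -0.6, -1.2]
width: 0.0681
gripper_force: 0.0
```

Emit:
{"method": "servo_tool", "body": {"series": "0 0 0 0 0 0 0; 0 0 -0.03 0 0 0 0; 0 0 -0.07 0 0 0 0; 0 0 -0.11 0 0 0 0; 0 0 -0.14 0 0 0 0"}}

```text
clock: 33.85
position: [0.4347, 0.2309, 0.1825]
ee_rot: [-0.0, 1.0, 0.0, 0.001]
contact_force: [0.3, 0.1, 0.7]
width: 0.0853
gripper_force: 0.0
```

Emit:
{"method": "servo_tool", "body": {"series": "-0.03 0.04 0 0 0 0 0; -0.06 0.08 0 0 0 0 0; -0.09 0.115 0 0 0 0 0; -0.11 0.16 0 0 0 0 0; -0.11 0.205 0 0 0 0 0"}}

```text
clock: 34.35
position: [0.3206, 0.0252, 0.1799]
ee_rot: [-0.0, 1.0, 0.002, -0.001]
contact_force: [0.8, -0.0, 0.1]
width: 0.0854
gripper_force: 0.0
```

Emit:
{"method": "servo_tool", "body": {"series": "0 0.045 0 0 0 0 0; 0 0.09 0 0 0 0 0; 0 0.13 0 0 0 0 0; 0 0.13 0 0 0 0 0; 0 0.13 0 0 0 0 0"}}

```text
clock: 34.85
position: [0.3241, -0.105, 0.18]
ee_rot: [-0.0, 1.0, -0.001, -0.0]
contact_force: [0.2, 0.4, -0.8]
width: 0.0853
gripper_force: 0.0
```

Run:
```python
from h import *
S=eyes.get_image("scene")[:,:,::-1]; T=eyes.get_image("top")[:,:,::-1]
cv2.imwrite("pics/l.png",np.vstack([cv2.resize(S[140:230,110:290],(600,300),interpolation=2),cv2.resize(T[140:230,110:270],(600,300),interpolation=2)]))
```

```text
(no output)
```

View pics/l.png

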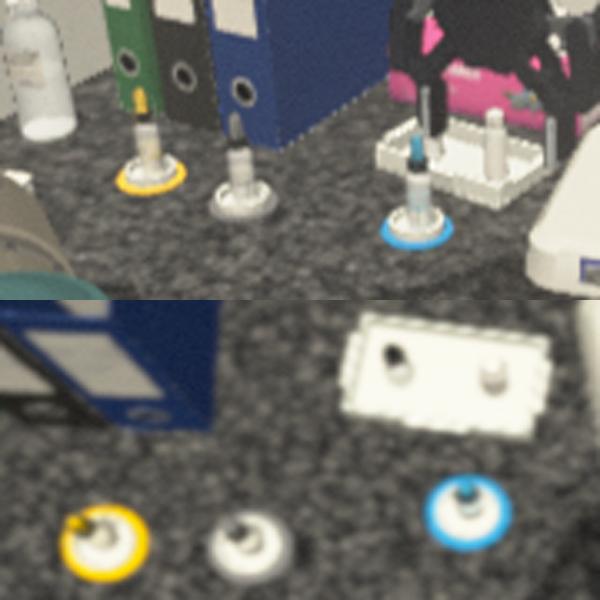

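All five bottles stand upright in the right places, and the arm is clear and touching nothing. Handing in.

```bash
python3 -c "
from rig import manip
print(manip.sign_off())"
```

```text
the job is handed in; nothing more can be done
None
```

I handed the job in at about 35 s on the robot's clock; my last pictures show all five bottles upright, blue, yellow and grey in their own stands and black and white in the tray, but the sign-off gave no verdict and I took no final picture of the slide box, which the gripper stayed clear of.

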